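# Stroke along the mould's row of ejector domes

## Robot

A 6-joint arm with a two-finger parallel gripper is mounted at the origin on the work surface. World frame = base frame: x ahead of the robot, y to its left, z up, the work surface at z = 0. Lengths are in m, angles in rad, forces in N, time in s.
With the tool pointing down it reaches from about 0.25 to 0.725 m from the base axis. Payload 4 kg.
Tool frame: the origin (TCP) lies between the finger pads, 19 mm behind the fingertips; this is the grasp point; z points along the fingers, y is the direction in which the jaws open and shut (so a half turn about z gives the same grasp; the last joint's range is limited). The gripper opens to 85 mm and grips with 20 to 120 N. Pads are 22 mm wide; open, the fingers measure 114 mm over their backs; the gripper's body (76 mm by 85 mm) begins 54 mm behind the grasp point. The pads swing forward as they close: fully open they stand 13 mm farther back than shut.
Start: joints at [-1.175, 0.241, 0.005, 1.335, 0, 1.571], TCP at [0.193, -0.461, 0.25] pointing down, gripper open.
Joint ranges: [-2.72, 2.72], [-1.05, 1.87], [-1.09, 1.28], [-1.99, 2.15], [-1.42, 1.44], [-3.14, 3.14]. Speed limits (rad/s): [2.79, 2.79, 3.14, 3.14, 3.14, 3.14].

## Interface

Orientations are given as a unit quaternion [x, y, z, w].
In Python, from workcell import get_obs, camera, camera_model, job_done, masks_of gives the robot as it stands.
- The arm moves only by the tool jog_arm, never from a script. Its argument "deltas" is a list that holds one entry, the list of rows, each a list of 7 numbers: the shift along the tool's x, y, z in mm, then the turn, a rotation vector about the tool's x, y, z in degrees, then the finger opening in mm, from 0 to 85.4. A call has 1 to 5 rows; each row shifts and turns the pose as measured when the row begins, along the tool's axes as they then stand; what a row does not reach is not made up. A row lasts 1/10 s, in which the tool goes at most 50 mm and 8.59 degrees, less where a joint would pass 70% of its speed; a pose out of reach is approached as far as the arm can. A call with a gripper value outside its range is refused whole. The fingers move at their own pace and stop on an object; the grip force is fixed at half the most. Time passes only in rows, so rows that do not move let the fingers close. It gives the time, the measured TCP pose, the force and the opening at its end, in the units of the state.
- get_obs(): the state, without advancing time (a new reading comes with each control period).
- camera(name): name is "side" or "top"; returns the picture (420x560x3 uint8, red, green, blue); there is no depth.
- camera_model(name): a dict with "fovy" (degrees; the focal length in pixels is half the picture's height over the tangent of half this angle, whatever the lens; pixels are square), "cx", "cy" (the principal point, pixels), "k1" (the pictures are not rectified: a ray, as slopes to the right and down, at radius r is drawn at 1 + k1 r^2 times it, then the intrinsics apply), "pose" (4x4, takes a point from camera to world coordinates). Camera axes: x right, y down, z forward; pixel columns grow to the right and rows downward; lengths in m; the calibration is good to about 2 mm. A picture is of the moment at which its call begins. camera_model takes no time and is no camera call.
- job_done(): hands the job in, once; it reports no verdict.
Trained networks look in the newest picture that a camera, given by its name, has taken for a name from the list of things; names that differ only in an ending like _2 or _b are one class to them, and where a whole thing is asked for, a point or a joint stands for the part that bears it (a point fixed in the world has none). Each returns a list of dicts, best first, with "conf" (0 to 1); they miss things now and then, are a little off and sometimes report something else, mostly with a low value. They report only what shows in the picture. A call takes as long as a camera call.
- masks_of(target, camera): "pixels" (420x560 bool, what is visible of it) and "at" ([column, row] in pixels, amid what is visible of it).
The state is a dict: "clock": time; "joint_pos": joint angles; "joint_vel": joint speeds; "tau": joint torques, N m; "eef_pos": TCP position; "tool_rot": TCP orientation; "ft_force": force on the tool from outside, world axes, zero at the start; "ft_torque": the same for the moment, N m; "grip_width": finger opening in m.
Only numpy, scipy, OpenCV 4.12 (cv2) and the standard library are available. Lean on these libraries where they do the work, as an engineer would, in place of code of your own. Each camera call takes 0.05 s, during which the arm holds its last target. There are 200 camera calls.

## Task

Check that the four brass ejector domes on the open mould half move freely: with shut fingers, stroke gently along their curved row with the fingertips, from the dome beside the red dot to the dome beside the blue dot, so that each dome in turn dips to about half its height and springs back. Follow the curve of the row close above the plate all the way, then take the hand away. Only touch: do not lift or shove the mould, and leave the tub, the brush and the loose guide pin where they are.

Things in the scene. Friction and masses are not known exactly. Their poses are not given: they have to be found in the camera images.
- mould: Loose, heavy (about 4 kg) aluminium mould half, 150 (x) x 230 (y) x 50 mm. Origin: centre of underside; z up; top face at z = 50. In it a round cavity, 80 mm across, 30 deep, centred at x = -20, y = 0. Four domes stand on an arc of 80 mm radius about the cavity's centre, on its +x side. Two dowels, 14 mm thick, 18 high, stand on the top face at x = -60, y = +-95.
- top_a (a point): Top point of the brass dome at the +y end of the arc (mould frame x = 14.4, y = 72.2 mm). The dome is a round cap, 36 mm wide at the plate, 24 mm radius of curvature, standing 8 mm above the top face; neighbours are 59 mm apart. It sinks with the dome.
- dome_a (a joint): How far the dome of top_a is pushed down: 0 = fully up, 0.008 m = flush with the top face. A spring brings it back up: about 1 N starts it, 4 N sinks it fully.
- top_b (a point): Top point of the brass dome second from the +y end (mould frame x = 54.4, y = 29.3 mm). The dome is a round cap, 36 mm wide at the plate, 24 mm radius of curvature, standing 8 mm above the top face; neighbours are 59 mm apart. It sinks with the dome.
- dome_b (a joint): How far the dome of top_b is pushed down: 0 = fully up, 0.008 m = flush with the top face. A spring brings it back up: about 1 N starts it, 4 N sinks it fully.
- top_c (a point): Top point of the brass dome third from the +y end (mould frame x = 54.4, y = -29.3 mm). The dome is a round cap, 36 mm wide at the plate, 24 mm radius of curvature, standing 8 mm above the top face; neighbours are 59 mm apart. It sinks with the dome.
- dome_c (a joint): How far the dome of top_c is pushed down: 0 = fully up, 0.008 m = flush with the top face. A spring brings it back up: about 1 N starts it, 4 N sinks it fully.
- top_d (a point): Top point of the brass dome at the -y end of the arc (mould frame x = 14.4, y = -72.2 mm). The dome is a round cap, 36 mm wide at the plate, 24 mm radius of curvature, standing 8 mm above the top face; neighbours are 59 mm apart. It sinks with the dome.
- dome_d (a joint): How far the dome of top_d is pushed down: 0 = fully up, 0.008 m = flush with the top face. A spring brings it back up: about 1 N starts it, 4 N sinks it fully.
- gap_ab (a point): Point on the mould's top face, on the arc, midway between the domes of top_a and top_b.
- gap_bc (a point): Point on the mould's top face, on the arc, midway between the domes of top_b and top_c.
- gap_cd (a point): Point on the mould's top face, on the arc, midway between the domes of top_c and top_d.
- red_dot: Flat red paint dot, 20 mm across, on the mould's top face just outside one end dome of the arc (about 31 mm from its centre): the row starts at this dome. It may be at either end. Origin at its centre.
- blue_dot: Flat blue paint dot, 20 mm across, likewise beside the dome at the other end: the row ends there. Origin at its centre.
- tub: Bystander: open white plastic tub, 104 mm across, 65 mm high, loose on the bench. Origin: centre of its underside.
- brush: Bystander: brush with a yellow handle, lying on the bench. Its long axis is its x.
- guide_pin: Bystander: loose steel guide pin standing on the bench, 60 mm high, 16 mm thick with a 26 mm foot. Origin: centre of its underside.

How it is judged:
By the outcome, as a careful person would: the job done as asked, in the order asked, and still so for the second after the job is handed in, with the robot touching nothing.
It also fails if it takes over 48 s, if anything falls off the work surface, if the arm or the gripper's body presses on something with over 40 N, if the wrist force passes 120 N, or if a joint passes its speed limit or range.

## Working session

There is one attempt and no reset: what is moved stays moved. The work goes in short steps, Python scripts to look and compute and a tool call to move; the robot and the scene stay as the last step left them, time stands still between calls to the robot, and variables do not carry over. Pictures are saved under pics/ and viewed, about 8 in all and at most 12, crops included, and the job is handed in when it is done.

Besides the shell and the picture viewer there is one more tool, called after "Call:" as name(argument=value, ...) on one line, values as JSON. jog_arm: Moves the arm, as the interface text tells. Its arguments: {"type":"object","properties":{"deltas":{"type":"array"}},"required":["deltas"]}

```bash
mkdir -p pics
cat > h.py <<'E'
import numpy as np,cv2
from workcell import *
def K(n):
    m=camera_model(n); f=210/np.tan(np.radians(m["fovy"])/2); return m,f
def ray(n,p):
    m,f=K(n)
    d=cv2.undistortPoints(np.array([[p]],float),np.array([[f,0,m["cx"]],[0,f,m["cy"]],[0,0,1]]),np.array([m["k1"],0,0,0,0]))[0,0]
    T=np.array(m["pose"]); return T[:3,3],T[:3,:3]@np.array([d[0],d[1],1])
def atz(n,p,z):
    o,d=ray(n,p); return o+d*(z-o[2])/d[2]
def proj(n,P):
    m,f=K(n); T=np.array(m["pose"]); c=T[:3,:3].T@(np.asarray(P)-T[:3,3]); s=c[:2]/c[2]; s=s*(1+m["k1"]*(s@s)); return s*f+[m["cx"],m["cy"]]
E
python3 - <<'E'
from h import *
for n in ["top","side"]:
    im=camera(n); cv2.imwrite(f"pics/{n}0.png",im[:,:,::-1])
    print(n,np.round(camera_model(n)["pose"],3).tolist())
    for t in ["red_dot","blue_dot","top_a","mould","tub","brush","guide_pin"]:
        for r in masks_of(t,n)[:5]:
            z={"red_dot":.05,"blue_dot":.05,"top_a":.054,"mould":.05}.get(t,.03)
            print(t,round(r["conf"],2),np.round(r["at"],1),r["pixels"].sum(),np.round(atz(n,r["at"],z),3))
o=get_obs();print(o["clock"],o["eef_pos"],o["tool_rot"],o["grip_width"])
E
```

```text
top [[-0.027, -0.996, 0.089, 0.473], [-1.0, 0.027, -0.006, 0.095], [0.003, -0.089, -0.996, 0.987], [0.0, 0.0, 0.0, 1.0]]
red_dot 0.62 [370.3 180.8] 76 [ 0.602 -0.097  0.05 ]
blue_dot 0.73 [237.6 254.8] 2134 [0.459 0.178 0.05 ]
blue_dot 0.43 [276.4 217.3] 90 [0.533 0.097 0.05 ]
blue_dot 0.28 [330.  174.6] 221 [ 0.617 -0.015  0.05 ]
top_a 0.77 [333.1 172.4] 208 [ 0.621 -0.021  0.054]
top_a 0.71 [293.6 210.3] 218 [0.546 0.062 0.054]
top_a 0.64 [357.5 183.9] 232 [ 0.596 -0.07   0.054]
top_a 0.6 [306.2 184.7] 227 [0.597 0.035 0.054]
mould 0.92 [325.3 205.7] 8073 [ 0.554 -0.003  0.05 ]
tub 0.83 [236.5 256.9] 2092 [0.454 0.182 0.03 ]
brush 0.78 [393.  154.2] 1341 [ 0.661 -0.153  0.03 ]
guide_pin 0.4 [305.  139.6] 112 [0.696 0.033 0.03 ]
side [[0.994, -0.089, 0.061, 0.508], [-0.108, -0.781, 0.615, -0.525], [-0.007, -0.618, -0.786, 0.825], [0.0, 0.0, 0.0, 1.0]]
red_dot 0.43 [301.7 283.4] 71 [ 0.602 -0.095  0.05 ]
blue_dot 0.38 [253.2 202.5] 54 [0.531 0.1   0.05 ]
blue_dot 0.26 [268.5 255. ] 9318 [ 0.549 -0.029  0.05 ]
top_a 0.64 [287.9 224.5] 192 [0.594 0.034 0.054]
top_a 0.58 [297.4 271.3] 273 [ 0.597 -0.072  0.054]
top_a 0.57 [307.5 244.9] 239 [ 0.624 -0.017  0.054]
top_a 0.54 [261. 217.] 200 [0.543 0.059 0.054]
mould 0.92 [270.4 258.7] 9571 [ 0.552 -0.037  0.05 ]
mould 0.57 [218.1 175. ] 2048 [0.463 0.183 0.05 ]
brush 0.82 [334.3 324.1] 1943 [ 0.649 -0.17   0.03 ]
guide_pin 0.59 [338.3 229.3] 195 [0.695 0.029 0.03 ]
0.8 [ 0.19276903 -0.4613593   0.25002712] [ 9.80481218e-01  1.96612769e-01 -5.27720823e-06  2.62000818e-05] 0.08524003184488939
```

View pics/top0.png

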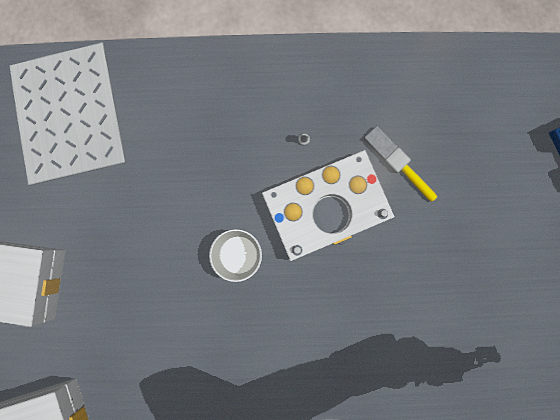

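View pics/side0.png

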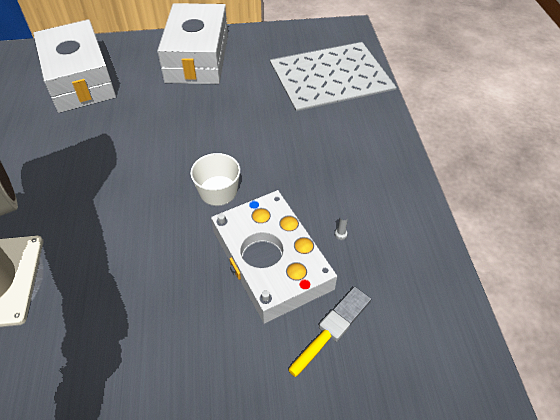

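The top view shows the red dot at (371,179) and the blue one at (279,217), with the tub, brush and pin all clear of the arc. So red is at the −y end and the order is d, c, b, a. Next I fit the mould pose using both cameras.

```bash
cat > fit.py <<'E'
from h import *
from scipy.optimize import least_squares
L={"d":(14.4,-72.2),"c":(54.4,-29.3),"b":(54.4,29.3),"a":(14.4,72.2)}
def W(p,x,y,z):
    c,s=np.cos(p[2]),np.sin(p[2]); return np.array([p[0]+c*x-s*y,p[1]+s*x+c*y,z])
def cap(p,q):  # points of cap outline ring+surface, area-weighted centre approximated by hull centroid
    return [W(p,(q[0]+18*np.cos(t)*k)/1e3,(q[1]+18*np.sin(t)*k)/1e3,.05+(np.sqrt(24**2-(18*k)**2)-16)/1e3) for k in (1,.75,.5,.25,0) for t in np.arange(0,6.28,.4)]
def cen(n,p,q):
    h=cv2.convexHull(np.array([proj(n,P) for P in cap(p,q)],np.float32)); m=cv2.moments(h); return np.array([m["m10"],m["m01"]])/m["m00"]
if __name__=="__main__":
    p0=np.array([.5535,-.007,.375]); obs=[]
    for n in ["top","side"]:
        im=camera(n); hsv=cv2.cvtColor(im,cv2.COLOR_RGB2HSV)
        g=cv2.inRange(hsv,(12,110,90),(28,255,255)); k,lab,st,ce=cv2.connectedComponentsWithStats(g)
        for d,q in L.items():
            e=cen(n,p0,q); i=1+np.argmin(np.linalg.norm(ce[1:]-e,axis=1)); obs.append((n,d,ce[i])); print(n,d,e.round(1),ce[i].round(1),st[i,4])
    for sel in (["top"],["side"],["top","side"]):
        o=[x for x in obs if x[0] in sel]
        f=lambda p:np.concatenate([cen(n,p,L[d])-c for n,d,c in o])
        r=least_squares(f,p0,x_scale=[.01,.01,.1],diff_step=1e-4); print(sel,r.x.round(4),r.fun.round(2))
    p=r.x
    for d,q in L.items(): print(d,W(p,q[0]/1e3,q[1]/1e3,.058).round(4))
    print("centre",W(p,-.02,0,.05).round(4),"yaw",np.degrees(p[2]))
    for a in (-87,87): print("dot?",a,W(p,-.02+.08*np.cos(np.radians(a)),.08*np.sin(np.radians(a)),.05).round(4))
E
python3 fit.py
```

```text
top d [356.7 185.6] [357.6 184.3] 205
top c [329.7 175.8] [330.7 174.5] 215
top b [303.5 186.9] [304.5 185.5] 212
top a [291.9 213.1] [292.9 211.5] 219
side d [294.9 271.4] [296. 271.] 252
side c [302.2 245.5] [303.5 245.1] 223
side b [287.4 223.5] [288.6 223.2] 203
side a [259.3 215.7] [260.6 215.2] 197Traceback (most recent call last):
  File "fit.py", line 20, in <module>
    r=least_squares(f,p0,x_scale=[.01,.01,.1],diff_step=1e-4); print(sel,r.x.round(4),r.fun.round(2))
    return func(*args, **kwargs)
    result = trf(vector_fun.fun, vector_fun.jac, x0, f0, J0, lb, ub, ftol, xtol,
                 gtol, max_nfev, x_scale, loss_function, tr_solver,
                 tr_options.copy(), verbose, callback=callback_wrapped)
    return trf_no_bounds(
        fun, jac, x0, f0, J0, ftol, xtol, gtol, max_nfev, x_scale,
        loss_function, tr_solver, tr_options, verbose, callback=callback)
    f_new = fun(x_new)
    self._update_fun()
    ~~~~~~~~~~~~~~~~^^
    self.f = self.fun_wrapped(xp_copy(self.x))
             ~~~~~~~~~~~~~~~~^^^^^^^^^^^^^^^^^
    return np.atleast_1d(self.fun(x))
                         ~~~~~~~~^^^
    return self.f(x, *self.args, **self.kwargs)
           ~~~~~~^^^^^^^^^^^^^^^^^^^^^^^^^^^^^^
  File "fit.py", line 19, in <lambda>
    f=lambda p:np.concatenate([cen(n,p,L[d])-c for n,d,c in o])
                               ~~~^^^^^^^^^^
  File "fit.py", line 9, in cen
    h=cv2.convexHull(np.array([proj(n,P) for P in cap(p,q)],np.float32)); m=cv2.moments(h); return np.array([m["m10"],m["m01"]])/m["m00"]
                               ~~~~^^^^^
  File "h.py", line 12, in proj
    m,f=K(n); T=np.array(m["pose"]); c=T[:3,:3].T@(np.asarray(P)-T[:3,3]); s=c[:2]/c[2]; s=s*(1+m["k1"]*(s@s)); return s*f+[m["cx"],m["cy"]]
        ~^^^
  File "h.py", line 4, in K
    m=camera_model(n); f=210/np.tan(np.radians(m["fovy"])/2); return m,f
ValueError: time passes only in moves, steps and waits
```

```bash
python3 - <<'E'
s=open('h.py').read().replace("def K(n):","from functools import lru_cache\n@lru_cache\ndef K(n):")
open('h.py','w').write(s)
s=open('fit.py').read()
s=s.replace("f=lambda p:np","P=lambda u:p0+(u-1)*[.01,.01,.1]\n        f=lambda u:np").replace("cen(n,p,L[d])-c","cen(n,P(u),L[d])-c").replace("least_squares(f,p0,x_scale=[.01,.01,.1],diff_step=1e-4)","least_squares(f,np.ones(3),diff_step=1e-2)").replace("r.x.round(4)","P(r.x).round(4)").replace("p=r.x","p=P(r.x)")
open('fit.py','w').write(s)
E
python3 fit.py | grep -v '^top\|^side'
```

```text
['top'] [ 0.5563 -0.0089  0.3713] [ 0.03 -0.01 -0.01 -0.02  0.03 -0.02 -0.05  0.05]
['side'] [ 0.5559 -0.0063  0.3715] [-0.   -0.02  0.    0.04 -0.01 -0.05  0.02  0.03]
['top', 'side'] [ 0.556  -0.0078  0.3715] [-0.54  0.12 -0.58  0.11 -0.55  0.11 -0.63  0.19  0.18  0.67  0.18  0.68
  0.15  0.55  0.15  0.62]
d [ 0.5957 -0.0698  0.058 ]
c [ 0.6174 -0.0153  0.058 ]
b [0.5961 0.0393 0.058 ]
a [0.5432 0.0647 0.058 ]
centre [ 0.5374 -0.015   0.05  ] yaw 21.287192341196807
dot? -87 [ 0.5703 -0.0879  0.05  ]
dot? 87 [0.5123 0.0609 0.05  ]
```

Call:
jog_arm(deltas=[[[41, -16.6, 0, 0, 0, 0, 0], [41, -16.6, 0, 0, 0, 0, 0], [41, -16.6, 0, 0, 0, 0, 0], [41, -16.6, 0, 0, 0, 0, 0], [41, -16.6, 0, 0, 0, 0, 0]]])

```text
clock: 1.5
eef_pos: [0.3519, -0.3065, 0.2497]
tool_rot: [0.982, 0.19, 0.0, 0.002]
ft_force: [0.3, -0.7, -0.0]
grip_width: 0.0122
```

Call:
jog_arm(deltas=[[[41, -16.6, 0, 0, 0, 0, 0], [41, -16.6, 0, 0, 0, 0, 0], [41, -16.6, 0, 0, 0, 0, 0], [30, -12, 0, 0, 0, 0, 0], [0, 0, 0, 0, 0, 0, 0]]])

```text
clock: 2.0
eef_pos: [0.4786, -0.183, 0.25]
tool_rot: [0.981, 0.193, 0.002, 0.002]
ft_force: [-0.7, 0.6, 0.1]
grip_width: 0.0
```

```bash
cat > st.py <<'E'
from h import *
from scipy.spatial.transform import Rotation as R
C=np.array([.5374,-.015])
def st():
    o=get_obs(); r=R.from_quat(o["tool_rot"]).as_matrix(); p=np.array(o["eef_pos"])
    d=p[:2]-C; print("t",round(o["clock"],2),"p",(p*1e3).round(1),"arc ang",np.degrees(np.arctan2(d[1],d[0])).round(1),"rad",(np.hypot(*d)*1e3).round(1),"toolx",np.degrees(np.arctan2(r[1,0],r[0,0])).round(1),"toolz",r[:,2].round(4),"F",np.round(o["ft_force"],2),"w",round(o["grip_width"]*1e3,1),"q1,q6",np.degrees(o["joint_pos"])[[0,5]].round(1))
    return p,r
def go(x,y,z,ang):  # total tool-frame shift and turn to a target
    p,r=st(); t=np.array([x,y,z]); print("tool shift mm",(r.T@(t-p)*1e3).round(1),"rotz",round(-(ang-np.degrees(np.arctan2(r[1,0],r[0,0]))),1))
E
python3 -c "
from st import *
go(.5687,-.0886,.12,23)"
```

```text
t 2.0 p [ 478.6 -183.   250. ] arc ang -109.3 rad 178.0 toolx 22.3 toolz [ 0.0043 -0.0036 -1.    ] F [-0.72  0.63  0.14] w 0.0 q1,q6 [-20.9 136.9]
tool shift mm [118.8 -53.9 130. ] rotz -0.7
```

Call:
jog_arm(deltas=[[[40, -18, 10, 0, 0, 0, 0], [40, -18, 20, 0, 0, 0, 0], [35, -16, 30, 0, 0, 0, 0], [10, -4, 40, 0, 0, 0, 0], [0, 0, 40, 0, 0, 0, 0]]])

```text
clock: 2.5
eef_pos: [0.5835, -0.0842, 0.1141]
tool_rot: [0.981, 0.192, 0.01, 0.007]
ft_force: [-0.0, -0.3, -0.1]
grip_width: -0.0001
```

```bash
python3 -c "
from st import *
go(.5687,-.0886,.10,23)"
```

```text
t 2.5 p [583.5 -84.2 114.1] arc ang -56.3 rad 83.2 toolx 22.1 toolz [ 0.0229 -0.0091 -0.9997] F [-0.01 -0.33 -0.06] w -0.1 q1,q6 [ -8.1 149.8]
tool shift mm [-15.6  -1.8  13.8] rotz -0.9
```

```bash
cat >> st.py <<'E'
def tilt():
    r=R.from_quat(get_obs()["tool_rot"]).as_matrix(); d=r.T@[0,0,-1.]; print("rotvec deg to level",np.degrees(np.cross([0,0,1],d)).round(2))
E
python3 -c "
from st import *
tilt()"
```

```text
rotvec deg to level [ 0.98 -1.02  0.  ]
```

Call:
jog_arm(deltas=[[[-8, -1, 5, 0, 0, 0, 0], [-6, -1, 3, 0, 0, -0.5, 0], [0, 0, 0, 0, 0, 0, 0]]])

```text
clock: 2.8
eef_pos: [0.564, -0.0885, 0.1005]
tool_rot: [0.981, 0.196, 0.004, 0.005]
ft_force: [-0.2, -0.1, 0.4]
grip_width: 0.0
```

```bash
python3 -c "
from st import *
go(.5687,-.0886,.10,23);tilt()
for n in ['top','side']:
    im=camera(n)
    p,r=st()
    tip=p+r[:,2]*.019; u=proj(n,tip); print(n,u)
    x,y=map(int,proj(n,[.58,-.02,.05])); c=np.ascontiguousarray(im[y-60:y+60,x-80:x+80,::-1]); c=cv2.resize(c,None,fx=5,fy=5,interpolation=cv2.INTER_CUBIC); cv2.drawMarker(c,tuple(int((a-b)*5+2) for a,b in zip(u,(x-80,y-60))),(0,255,0),0,20); cv2.imwrite(f'pics/{n}1.png',c)
"
```

```text
t 2.8 p [564.  -88.5 100.5] arc ang -70.1 rad 78.2 toolx 22.6 toolz [ 0.01   -0.0081 -0.9999] F [-0.24 -0.08  0.38] w 0.0 q1,q6 [ -8.7 148.6]
tool shift mm [4.3 1.9 0.5] rotz -0.4
rotvec deg to level [ 0.65 -0.35  0.  ]
t 2.85 p [565.2 -88.7 101.5] arc ang -69.3 rad 78.7 toolx 22.6 toolz [ 0.0125 -0.0085 -0.9999] F [-0.39  0.13  1.  ] w -0.0 q1,q6 [ -8.7 148.6]
top [370.07005946 197.12796045]
t 2.9 p [566.2 -88.7 102.1] arc ang -68.7 rad 79.1 toolx 22.6 toolz [ 0.0146 -0.0086 -0.9999] F [-1.24 -0.84  0.56] w -0.3 q1,q6 [ -8.7 148.7]
side [281.68925467 272.73485728]
```

View pics/side1.png

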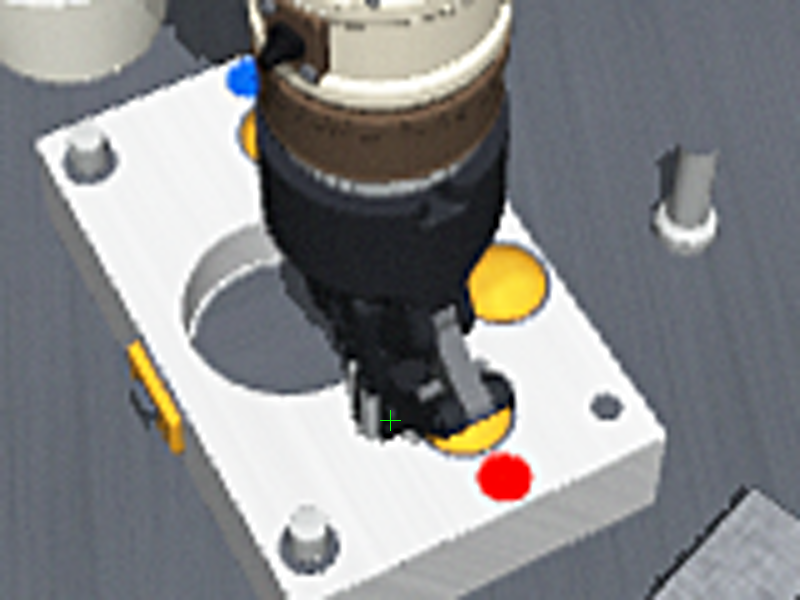

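The tip marker lands on the fingertips, just outside dome d and clear of the dowel. Now I level the tool and go down.

Call:
jog_arm(deltas=[[[2, 0, 9, 0.5, -0.8, 0, 0], [0, 0, 8, 0, 0, 0, 0], [0, 0, 5, 0, 0, 0, 0], [0, 0, 0, 0, 0, 0, 0], [0, 0, 0, 0, 0, 0, 0]]])

```text
clock: 3.4
eef_pos: [0.572, -0.0895, 0.0834]
tool_rot: [0.981, 0.195, 0.003, 0.004]
ft_force: [-0.7, 0.0, 0.3]
grip_width: 0.0
```

```bash
python3 -c "
from st import *
go(.5687,-.0886,.073,23);tilt()"
```

```text
t 3.4 p [572.  -89.5  83.4] arc ang -65.1 rad 82.1 toolx 22.5 toolz [ 0.007  -0.0072 -0.9999] F [-0.7   0.    0.32] w 0.0 q1,q6 [ -8.7 148.7]
tool shift mm [-2.7 -2.2 10.4] rotz -0.5
rotvec deg to level [ 0.53 -0.21  0.  ]
```

Call:
jog_arm(deltas=[[[-3, -2, 5, 0.5, 0, 0, 0], [0, 0, 4, 0, 0, 0, 0], [0, 0, 0, 0, 0, 0, 0], [0, 0, 0, 0, 0, 0, 0]]])

```text
clock: 3.8
eef_pos: [0.5679, -0.0886, 0.0735]
tool_rot: [0.981, 0.195, 0.002, -0.001]
ft_force: [-0.1, -0.1, -0.2]
grip_width: 0.0003
```

```bash
python3 -c "
from st import *
go(.5687,-.0886,.073,23);tilt()"
```

```text
t 3.8 p [567.9 -88.6  73.5] arc ang -67.5 rad 79.7 toolx 22.5 toolz [ 0.0028  0.0017 -1.    ] F [-0.07 -0.07 -0.2 ] w 0.3 q1,q6 [ -8.9 148.5]
tool shift mm [0.7 0.3 0.5] rotz -0.5
rotvec deg to level [-0.03 -0.19  0.  ]
```

```bash
cat >> st.py <<'E'
def row(dphi=18,n=5,z=.073):
    p,r=st(); d=p[:2]-C; f=np.arctan2(d[1],d[0]); g=f+np.radians(dphi)
    t=np.append(C+.08*np.array([np.cos(g),np.sin(g)]),z); cur=np.arctan2(r[1,0],r[0,0])
    turn=(g+np.pi/2-cur+np.pi)%(2*np.pi)-np.pi
    D=R.from_euler('z',cur+turn/2).as_matrix()@np.diag([1,-1,-1]); s=D.T@(t-p)*1e3/n
    h=turn/n/2; dd=r.T@[0,0,-1.]; tl=np.degrees(np.cross([0,0,1],dd))/n
    print("row",(R.from_euler('z',h).as_matrix()@s).round(2),"turn",tl.round(2)[:2],round(-np.degrees(turn)/n,2))
E
python3 -c "
from st import *
row()"
```

```text
t 3.8 p [567.9 -88.6  73.5] arc ang -67.5 rad 79.7 toolx 22.5 toolz [ 0.0028  0.0017 -1.    ] F [-0.07 -0.07 -0.2 ] w 0.3 q1,q6 [ -8.9 148.5]
row [4.99 0.22 0.09] turn [-0.01 -0.04] -3.6
```

```bash
sed -i "s/from_euler('z',h)/from_euler('z',-h)/" st.py
```

Call:
jog_arm(deltas=[[[5, -0.1, 0.1, 0, 0, -3.6, 0], [5, -0.1, 0.1, 0, 0, -3.6, 0], [5, -0.1, 0.1, 0, 0, -3.6, 0], [5, -0.1, 0.1, 0, 0, -3.6, 0]]])

```text
clock: 4.2
eef_pos: [0.5849, -0.0794, 0.0733]
tool_rot: [0.947, 0.321, 0.001, -0.0]
ft_force: [-1.6, -1.7, 1.2]
grip_width: -0.0002
```

```bash
python3 -c "
from st import *
row()"
```

```text
t 4.2 p [584.9 -79.4  73.3] arc ang -53.6 rad 80.0 toolx 37.4 toolz [ 1.4e-03  5.0e-04 -1.0e+00] F [-1.55 -1.65  1.2 ] w -0.2 q1,q6 [ -7.8 134.8]
row [ 5.   -0.1   0.07] turn [ 0.   -0.02] -3.39
```

Call:
jog_arm(deltas=[[[5, -0.1, 0.1, 0, 0, -3.4, 0], [5, -0.1, 0.1, 0, 0, -3.4, 0], [5, -0.1, 0.1, 0, 0, -3.4, 0]]])

```text
clock: 4.5
eef_pos: [0.596, -0.0703, 0.0739]
tool_rot: [0.913, 0.407, -0.0, 0.001]
ft_force: [-1.0, -0.9, 1.5]
grip_width: -0.0001
```

```bash
python3 -c "
from st import *
row()"
```

```text
t 4.5 p [596.  -70.3  73.9] arc ang -43.3 rad 80.6 toolx 48.0 toolz [ 9.0e-04 -2.1e-03 -1.0e+00] F [-0.99 -0.94  1.53] w -0.1 q1,q6 [ -6.7 125.3]
row [ 5.02 -0.2   0.19] turn [0.02 0.01] -3.34
```

Call:
jog_arm(deltas=[[[1, -0.1, 1, 0, 0, -0.5, 0], [1, 0, 0.3, 0, 0, -0.5, 0]]])

```text
clock: 4.7
eef_pos: [0.5976, -0.0689, 0.0732]
tool_rot: [0.91, 0.415, -0.0, 0.002]
ft_force: [-1.2, 0.3, 1.9]
grip_width: -0.0001
```

```bash
python3 -c "
from st import *
row()
camera('side');st()"
```

```text
t 4.7 p [597.6 -68.9  73.2] arc ang -41.9 rad 80.8 toolx 49.0 toolz [ 0.0013 -0.0033 -1.    ] F [-1.2   0.25  1.9 ] w -0.1 q1,q6 [ -6.5 124.5]
row [ 5.03 -0.27  0.04] turn [0.04 0.02] -3.42
t 4.75 p [597.7 -68.8  73.2] arc ang -41.7 rad 80.8 toolx 49.1 toolz [ 0.0016 -0.0031 -1.    ] F [-0.47 -1.24  1.87] w 0.2 q1,q6 [ -6.5 124.5]
```

Call:
jog_arm(deltas=[[[5, -0.3, 0.1, 0, 0, -3.5, 0], [5, -0.3, 0.1, 0, 0, -3.5, 0], [5, -0.2, 0, 0, 0, -3.5, 0], [5, -0.2, 0, 0, 0, -3.5, 0], [5, -0.2, 0, 0, 0, -3.5, 0]]])

```text
clock: 5.25
eef_pos: [0.6104, -0.0482, 0.0733]
tool_rot: [0.834, 0.551, -0.0, 0.002]
ft_force: [0.0, 0.5, -0.3]
grip_width: -0.0004
```

```bash
python3 -c "
from st import *
row()"
```

```text
t 5.25 p [610.4 -48.2  73.3] arc ang -24.4 rad 80.2 toolx 66.9 toolz [ 0.0018 -0.0031 -1.    ] F [ 0.04  0.46 -0.28] w -0.4 q1,q6 [ -4.4 108.7]
row [ 5.01 -0.12  0.05] turn [0.03 0.02] -3.34
```

Call:
jog_arm(deltas=[[[5, -0.1, 0.1, 0, 0, -3.4, 0], [5, -0.1, 0.1, 0, 0, -3.4, 0], [5, -0.1, 0.2, 0, 0, -3.4, 0], [5, -0.1, 0.3, 0, 0, -3.4, 0], [5, -0.1, 0.3, 0, 0, -3.4, 0]]])

```text
clock: 5.75
eef_pos: [0.6173, -0.025, 0.072]
tool_rot: [0.741, 0.671, -0.001, 0.003]
ft_force: [-0.6, -2.7, 1.3]
grip_width: -0.0
```

```bash
python3 -c "
from st import *
row()"
```

```text
t 5.75 p [617.3 -25.   72. ] arc ang -7.2 rad 80.6 toolx 84.3 toolz [ 0.003  -0.0055 -1.    ] F [-0.6  -2.74  1.27] w -0.0 q1,q6 [-2.2 93.5]
row [ 5.02 -0.19 -0.2 ] turn [0.04 0.06] -3.31
```

Call:
jog_arm(deltas=[[[5, -0.2, -0.7, 0.1, 0.1, -3.4, 0], [5, -0.2, -0.2, 0.1, 0.1, -3.4, 0]]])

```text
clock: 5.95
eef_pos: [0.6183, -0.0159, 0.0735]
tool_rot: [0.699, 0.715, -0.001, 0.002]
ft_force: [0.2, -1.6, 1.1]
grip_width: 0.0001
```

```bash
python3 -c "
from st import *
row()"
```

```text
t 5.95 p [618.3 -15.9  73.5] arc ang -0.6 rad 80.9 toolx 91.2 toolz [ 0.0016 -0.0034 -1.    ] F [ 0.17 -1.58  1.15] w 0.1 q1,q6 [-1.4 87.4]
row [ 5.03 -0.24  0.1 ] turn [0.02 0.04] -3.23
```

Call:
jog_arm(deltas=[[[2, -0.3, 0.7, 0, 0, -1, 0], [2, -0.2, 0.2, 0, 0, -1, 0]]])

```text
clock: 6.15
eef_pos: [0.6183, -0.0122, 0.0731]
tool_rot: [0.687, 0.727, -0.0, 0.003]
ft_force: [0.2, -2.3, 2.1]
grip_width: -0.0006
```

```bash
python3 -c "
from st import *
row()"
```

```text
t 6.15 p [618.3 -12.2  73.1] arc ang 2.0 rad 81.0 toolx 93.2 toolz [ 0.0034 -0.0043 -1.    ] F [ 0.25 -2.29  2.1 ] w -0.6 q1,q6 [-1.  85.7]
row [ 5.03 -0.28  0.02] turn [0.04 0.05] -3.35
```

Call:
jog_arm(deltas=[[[5, -0.3, 0, 0.1, 0.1, -3.4, 0], [5, -0.3, 0, 0, 0, -3.4, 0], [5, -0.3, 0, 0, 0, -3.4, 0], [5, -0.2, 0, 0, 0, -3.4, 0], [5, -0.2, 0, 0, 0, -3.4, 0]]])

```text
clock: 6.65
eef_pos: [0.6124, 0.0123, 0.0726]
tool_rot: [0.569, 0.822, -0.0, 0.001]
ft_force: [-0.2, -0.4, -1.0]
grip_width: 0.0003
```

```bash
python3 -c "
from st import *
row()"
```

```text
t 6.65 p [612.4  12.3  72.6] arc ang 20.0 rad 79.8 toolx 110.7 toolz [ 0.002  -0.0014 -1.    ] F [-0.19 -0.45 -0.98] w 0.3 q1,q6 [ 1.2 70.5]
row [ 5.   -0.09 -0.08] turn [0.02 0.02] -3.47
```

Call:
jog_arm(deltas=[[[5, -0.1, -0.1, 0, 0, -3.5, 0], [5, -0.1, -0.1, 0, 0, -3.5, 0], [5, -0.1, 0, 0, 0, -3.5, 0], [5, -0.1, 0.1, 0, 0, -3.5, 0], [5, -0.1, 0.1, 0, 0, -3.5, 0]]])

```text
clock: 7.15
eef_pos: [0.6014, 0.0341, 0.0723]
tool_rot: [0.433, 0.901, 0.0, 0.003]
ft_force: [1.0, -1.5, 2.1]
grip_width: -0.0001
```

```bash
python3 -c "
from st import *
row()"
```

```text
t 7.15 p [601.4  34.1  72.3] arc ang 37.5 rad 80.7 toolx 128.7 toolz [ 0.0059 -0.0024 -1.    ] F [ 0.98 -1.51  2.09] w -0.1 q1,q6 [ 3.3 54.6]
row [ 5.02 -0.24 -0.13] turn [0.04 0.06] -3.36
```

Call:
jog_arm(deltas=[[[4, -0.2, -0.3, 0, 0.2, -2.8, 0], [4, -0.2, 0.1, 0, 0, -2.8, 0], [2, -0.2, 0.2, 0, 0, -1, 0]]])

```text
clock: 7.45
eef_pos: [0.5959, 0.0413, 0.0733]
tool_rot: [0.379, 0.925, 0.002, 0.004]
ft_force: [1.0, -2.1, 0.5]
grip_width: 0.0001
```

```bash
python3 -c "
from st import *
row()"
```

```text
t 7.45 p [595.9  41.3  73.3] arc ang 43.9 rad 81.2 toolx 135.5 toolz [ 8.1e-03  2.0e-04 -1.0e+00] F [ 0.98 -2.14  0.51] w 0.1 q1,q6 [ 4.  48.5]
row [ 5.04 -0.32  0.06] turn [0.07 0.06] -3.29
```

Call:
jog_arm(deltas=[[[2, -0.4, 0.4, 0.2, 0.1, -1, 0], [5, -0.3, 0.1, 0.1, 0.1, -3.3, 0], [5, -0.3, 0, 0, 0, -3.4, 0], [5, -0.2, 0, 0, 0, -3.4, 0], [5, -0.2, 0, 0, 0, -3.4, 0]]])

```text
clock: 7.95
eef_pos: [0.5781, 0.0545, 0.0727]
tool_rot: [0.256, 0.967, 0.0, 0.001]
ft_force: [0.4, -0.0, -0.2]
grip_width: 0.0001
```

```bash
python3 -c "
from st import *
row()"
```

```text
t 7.95 p [578.1  54.5  72.7] arc ang 59.6 rad 80.5 toolx 150.4 toolz [ 2.9e-03 -2.0e-04 -1.0e+00] F [ 0.41 -0.02 -0.2 ] w 0.1 q1,q6 [ 5.4 35. ]
row [ 5.02 -0.22 -0.06] turn [0.01 0.03] -3.45
```

Call:
jog_arm(deltas=[[[5, -0.2, -0.1, 0, 0, -3.5, 0], [5, -0.2, -0.1, 0, 0, -3.5, 0], [5, -0.2, 0, 0, 0, -3.5, 0], [5, -0.2, 0, 0, 0, -3.5, 0], [5, -0.2, 0.1, 0, 0, -3.5, 0]]])

```text
clock: 8.45
eef_pos: [0.5549, 0.0644, 0.072]
tool_rot: [0.1, 0.995, 0.001, 0.002]
ft_force: [1.2, -1.0, 2.9]
grip_width: -0.0003
```

```bash
python3 -c "
from st import *
row()"
```

```text
t 8.45 p [554.9  64.4  72. ] arc ang 77.5 rad 81.3 toolx 168.5 toolz [ 0.0043  0.002  -1.    ] F [ 1.19 -0.97  2.9 ] w -0.3 q1,q6 [ 6.6 18. ]
row [ 5.04 -0.36 -0.21] turn [0.03 0.04] -3.4
```

Call:
jog_arm(deltas=[[[5, -0.4, -0.4, 0, 0.1, -3.4, 0], [4, -0.4, 0, 0, 0, -2.8, 0], [3, -0.3, 0.2, 0, 0, -2, 0]]])

```text
clock: 8.75
eef_pos: [0.5447, 0.0662, 0.0732]
tool_rot: [0.025, 1.0, 0.002, 0.004]
ft_force: [2.5, 0.3, 1.2]
grip_width: -0.0002
```

```bash
python3 -c "
from st import *
row()"
```

```text
t 8.75 p [544.7  66.2  73.2] arc ang 84.9 rad 81.5 toolx 177.1 toolz [ 0.0073  0.0044 -1.    ] F [2.46 0.28 1.2 ] w -0.2 q1,q6 [6.8 9.7]
row [ 5.05 -0.33  0.03] turn [0.05 0.08] -3.16
```

Call:
jog_arm(deltas=[[[2, -0.4, 0.4, 0.1, 0.2, -1, 0], [5, -0.4, 0, 0.1, 0.1, -3.3, 0], [5, -0.4, 0, 0, 0, -3.4, 0], [5, -0.3, 0, 0, 0, -3.4, 0], [5, -0.2, 0, 0, 0, -3.4, 0]]])

```text
clock: 9.25
eef_pos: [0.5238, 0.0645, 0.0731]
tool_rot: [-0.105, 0.994, 0.001, 0.002]
ft_force: [0.3, 1.0, 1.0]
grip_width: 0.0
```

```bash
python3 -c "
from st import *
row()"
```

```text
t 9.25 p [523.8  64.5  73.1] arc ang 99.7 rad 80.6 toolx -167.9 toolz [ 0.0042  0.0034 -1.    ] F [0.3  0.98 0.98] w 0.0 q1,q6 [ 6.9 -5.2]
row [ 5.02 -0.15  0.02] turn [0.03 0.05] -3.12
```

Call:
jog_arm(deltas=[[[5, -0.2, 0, 0, 0, -3, 0], [5, -0.2, 0, 0, 0, -3, 0], [3, 0, -0.5, 0, 0, 0, 0], [0, 0, -15, 0, 0, 0, 0], [0, 0, -25, 0, 0, 0, 0]]])

```text
clock: 9.75
eef_pos: [0.5035, 0.0604, 0.1084]
tool_rot: [-0.158, 0.987, 0.003, -0.007]
ft_force: [0.0, 0.3, 0.6]
grip_width: 0.0001
```

Call:
jog_arm(deltas=[[[0, 0, -40, 0, 0, 0, 0], [0, 0, -40, 0, 0, 0, 0], [20, 0, -30, 0, 0, 0, 0], [40, 0, 0, 0, 0, 0, 0], [40, 0, 0, 0, 0, 0, 0]]])

```text
clock: 10.25
eef_pos: [0.4113, 0.0301, 0.2249]
tool_rot: [-0.155, 0.988, 0.003, -0.006]
ft_force: [-1.1, 0.1, 0.7]
grip_width: -0.0003
```

Call:
jog_arm(deltas=[[[40, 0, 0, 0, 0, 0, 0], [40, 0, 0, 0, 0, 0, 0], [0, 0, 0, 0, 0, 0, 0], [0, 0, 0, 0, 0, 0, 0], [0, 0, 0, 0, 0, 0, 0]]])

```text
clock: 10.75
eef_pos: [0.3272, 0.0046, 0.2256]
tool_rot: [-0.151, 0.988, 0.004, -0.007]
ft_force: [0.8, -0.8, -0.1]
grip_width: -0.0002
```

```bash
python3 fit.py; python3 -c "
from st import *
st()
cv2.imwrite('pics/side2.png',camera('side')[:,:,::-1])
for t in ['tub','brush','guide_pin']:
    for r in masks_of(t,'side')[:1]: print(t,r['at'])"
```

```text
top d [356.7 185.6] [357.5 184.3] 206
top c [329.7 175.8] [330.7 174.5] 214
top b [303.5 186.9] [304.4 185.5] 210
top a [291.9 213.1] [292.8 211.5] 218
side d [294.9 271.4] [296.1 271. ] 253
side c [302.2 245.5] [303.5 245.1] 223
side b [287.4 223.5] [288.6 223.2] 203
side a [259.3 215.7] [260.6 215.2] 197
['top'] [ 0.5563 -0.0088  0.3709] [ 0.07 -0.02 -0.    0.01 -0.   -0.03 -0.06  0.04]
['side'] [ 0.5559 -0.0063  0.3714] [-0.01 -0.06 -0.01  0.06 -0.   -0.05  0.02  0.06]
['top', 'side'] [ 0.5561 -0.0077  0.3713] [-0.49  0.09 -0.57  0.13 -0.57  0.1  -0.62  0.18  0.16  0.62  0.17  0.69
  0.15  0.53  0.14  0.63]
d [ 0.5957 -0.0698  0.058 ]
c [ 0.6174 -0.0153  0.058 ]
b [0.5961 0.0393 0.058 ]
a [0.5433 0.0648 0.058 ]
centre [ 0.5374 -0.015   0.05  ] yaw 21.272830164490024
dot? -87 [ 0.5703 -0.0879  0.05  ]
dot? 87 [0.5123 0.061  0.05  ]
t 10.85 p [327.8   4.7 225.5] arc ang 174.6 rad 210.6 toolx -162.6 toolz [-0.0156  0.0058 -0.9999] F [-0.23 -0.7   0.21] w 0.1 q1,q6 [  0.5 -16.9]
tub [216.3, 176.5]
brush [335.0, 325.4]
guide_pin [340.1, 229.0]
```

View pics/side2.png

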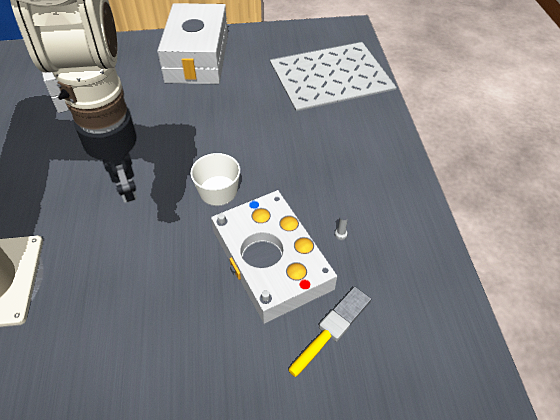

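The picture shows the hand clear at (125,190), all four domes up, and the mould, tub (216,178), pin and brush where they were at the start.

```bash
python3 -c "
from workcell import *
print(job_done())"
```

```text
the job is handed in; nothing more can be done
None
```

I stroked the four domes with shut fingers, in order from the red dot to the blue one (d, c, b, a), then took the hand away and handed the job in at about 11 s.

- **Path:** The tool stayed within about 1.5 mm of the 80 mm arc, turning with the curve. The fingertips stayed about 3–5 mm above the plate.
- **Dips:** Going by fingertip height, each dome was down about 4 mm near its top, and about 5 mm on the approach to three of them. No sensor reads the domes directly.
- **Forces:** The wrist reading is noisy. It showed roughly 0.5–3 N upward on the domes and about zero in the gaps. At mid-dome it read mostly 1–2 N, less than the roughly 2.5 N a half dip should give, so the exact depth is slightly uncertain.
- **Last check:** All four domes look fully up again. The mould fit moved by 0.1 mm and less than 0.1° from before, within measuring noise. The tub, brush and pin look unmoved, and the hand is clear.
- **Disagreement:** The two cameras differed by about 2.6 mm in y on the mould's position, so I used the joint fit. That is roughly the stated calibration error.

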